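# Lay out the band-fitting tray and set up the patient's model

## Task

Lay out the steel tray for band fitting: the black band pusher lengthways along the tray's middle line, the green bite block on its left, midway between the middle line and the left rim, and the steel cutters lengthways on its right, midway between the middle line and the right rim, all three centred front to back, both instruments with their handles towards the robot (left and right as seen from the robot). Gently set the brittle stone model, teeth up, centred and square on top of its white storage box, front teeth facing the robot, and leave the cotton pot, band organiser and wire spool where they are.

Things in the scene. Friction and masses are not known exactly. Their poses are not given: they have to be found in the camera images.
- model: Cream stone upper-jaw model, teeth up on the mat, 130 g, 31 mm high. Base plate 14 mm thick, 58 mm wide (y), 60 mm long. Origin: underside, midway between the parallel side walls (24 mm long, 58 mm apart): grip there, across y. Pointed front with front teeth at x=-42 mm, flat back at x=+18, so mid-length is x=-12. z up. Starts with its front within 55 deg of facing the robot.
- pusher: Band pusher lying on the mat, 165 mm long, 45 g: black eight-sided handle 12 mm thick, thin steel shank and tip. Origin: on the handle's axis, halfway along the handle, 6 mm above its support. x runs to the tip: handle end x=-58 mm, steel from +56 to the tip at +107, mid-length +24.5, balances near +7. Grip the handle across y. Starts with handle end within 55 deg of towards the robot.
- cutters: Steel distal end cutters lying flat on the mat, 128 mm long, 85 g. Origin: underside, below the pivot; x runs to the jaws, z up. Joint block at the pivot 26 mm long (x), 20 wide (y), 10 thick: grip it across y (balances at x=-12). Jaw tips x=+36 mm, ends of the two handles (52 mm over both, 7 thick) x=-92, so mid-length is x=-28. Starts with handles within 55 deg of towards the robot.
- biteblock: Green silicone bite block, firm, lying on the mat, 30 g: ribbed wedge 42 mm long (x), 24 mm wide (y), 23 mm high at the thick end (-x), 14 mm at the thin end (+x). Origin: centre of its flat underside, z up. Grip across y.
- tray: Shallow steel instrument tray, fixed, 200 mm (x, front to back) by 256 mm (y). Origin: centre of the underside; floor 3 mm above it; rim 12 mm high, 3 mm thick; 65 mm is midway between middle line and rim. x points away from the robot (within 10 deg), y left; middle line = x axis. Left or right of the robot's centre line; the blue-grey mat (fixed, 3 mm thick) is on the other side.
- casebox: White closed storage box for the model, fixed, 80 by 80 mm, 50 mm high, flat top. Origin: centre of the underside; x points away from the robot (within 15 deg), y left. Stands between the tray and the mat.
- cottonpot: Bystander: low round glass pot with a steel lid, 56 mm wide, 45 mm high, loose, in line with the storage box. Origin at the centre of its underside.
- organiser: Bystander: grey open compartment tray of steel molar bands, 78 (x) by 134 (y) by 22 mm, loose, beyond the work. Origin at the centre of its underside.
- spool: Bystander: orange spool of wire lying flat, 60 mm wide, 22 mm high, loose, beyond the work. Origin at the centre of its underside.

How it is judged:
At the end, for the whole second after the job is handed in: On the tray floor: pusher within 12 mm of the middle line; bite block 65 mm left, cutters 65 mm right of it, all centred front to back, within 15 mm; instruments within 0.2 rad of the line. Model centred on its box within 10 mm, square within 0.2 rad. All at rest, bystanders within 20 mm (x of pusher in the frame of tray between -0.0395 and -0.0095 m and y of pusher in the frame of tray between -0.012 and 0.012 m and z of pusher in the frame of tray below 0.013 m and angle between the x axis of each of pusher, cutters and the x axis of tray, either way round below 0.2 rad and linear speed of each of pusher, biteblock, cutters, model below 0.02 m/s and x of biteblock in the frame of tray between -0.015 and 0.015 m and y of biteblock in the frame of tray between 0.05 and 0.08 m and z of each of biteblock, cutters in the frame of tray below 0.008 m and angle between each of biteblock, cutters's own z axis and vertical below 0.15 rad and x of cutters in the frame of tray between 0.013 and 0.043 m and y of cutters in the frame of tray between -0.08 and -0.05 m and x of model in the frame of casebox between 0.002 and 0.022 m and y of model in the frame of casebox between -0.01 and 0.01 m and z of model in the frame of casebox between 0.047 and 0.053 m and angle between model's own z axis and vertical below 0.1 rad and angle between the x axis of model and the x axis of casebox, either way round below 0.2 rad and distance of each of cottonpot, organiser, spool from where it was at the start of the episode below 0.02 m); the robot touches nothing.
It fails at once if the cotton pot, the band organiser or the wire spool is pushed more than 20 mm (distance of any of cottonpot, organiser, spool from where it was at the start of the episode above 0.02 m).
It fails at once if the stone model is dropped or banged on to its box (more than 40 N) (contact force between model and casebox above 40 N).
It also fails if it takes over 131 s, if anything falls off the work surface, if the arm or the gripper's body presses on something with over 40 N, if the wrist force passes 120 N, or if a joint passes its speed limit or range.

## Robot

A 6-joint arm with a two-finger parallel gripper is mounted at the origin on the work surface. World frame = base frame: x ahead of the robot, y to its left, z up, the work surface at z = 0. Lengths are in m, angles in rad, forces in N, time in s.
With the tool pointing down it reaches from about 0.275 to 0.875 m from the base axis. Payload 12.5 kg.
Tool frame: the origin (TCP) lies on the centre line of the jaws, within the pads' length; the fingertips stand r.finger_overhang ahead of it and the grasp point (between the pads) lies 3 mm ahead of it (r.finger_overhang is the distance from the TCP to the fingertips, in m); z points along the fingers, y is the direction in which the jaws open and shut (so a half turn about z gives the same grasp; the last joint's range is limited). The gripper opens to 85 mm and grips with 20 to 120 N. Pads are 22 mm wide; open, the fingers measure 114 mm over their backs; the gripper's body (76 mm by 85 mm) begins 54 mm behind the grasp point. The pads swing forward as they close: fully open they stand 13 mm farther back than shut.
Start: joints at [-1.288, 0.351, 1.652, -0, 1.139, -0.085], TCP at [0.198, -0.513, 0.253] pointing down, gripper open.
Joint ranges: [-2.75, 2.75], [-0.79, 2.1], [0.01, 2.65], [-1.57, 4.71], [0.07, 3.14], [-2.87, 2.87]. Speed limits (rad/s): [2.22, 2.22, 2.79, 3.14, 3.14, 3.14].

## Interface

Orientations are given as a unit quaternion [x, y, z, w].
In Python, from cell import r, optics gives the robot as it stands. The module is installed in compiled form; this text tells all that it offers. Calls block until the motion is done:
- r.move_to(position, orientation): joint-space move of the TCP to a pose.
- r.move_linear(position, rot=None, vel=0.15): straight line of the TCP; rot=None keeps the orientation; vel is the mean speed in m/s.
- r.set_joints(angles): joint-space move.
- r.set_gripper(opening, squeeze=None): opening from 0.0 (shut) to 1.0 (fully open); squeeze is the grip in N (None keeps the last); returns when the fingers have stopped.
- r.sleep(seconds).
- r.inverse_kinematics(position, orientation): joint angles nearest the present ones, or None.
- optics.get_image(name): name is "scene" or "side" or "wrist"; returns a dict with "pixels" (420x560x3 uint8, red, green, blue), "depth" (420x560 float32, m along the optical axis (not along the pixel's ray), 0 where there is no reading), "fx", "fy", "cx", "cy" (pixels), "camera_from_world" (4x4, takes a point from world to camera coordinates); the wrist camera has in their place "mount" (4x4, takes a point from camera to tool coordinates, whose origin is the TCP and whose axes are the flange's). Camera axes: x right, y down, z forward; pixel columns grow to the right and rows downward; lengths in m; the calibration is good to about 2 mm. The wrist camera is an equidistant fisheye: a pixel r from the principal point sees the ray r / f radians off the axis. A picture is of the moment at which its call begins: read the wrist's pose just before it.
A pose or a line that the arm cannot do raises r.PlanningError and nothing moves.
- r.hand_in(): hands the job in, once; it reports no verdict.
Readings, each from a call of its own:
- r.current_t(): time.
- r.current_q(): joint angles.
- r.current_qvel(): joint speeds.
- r.current_effort(): joint torques, N m.
- r.current_tool_pos(): TCP position.
- r.current_ee_rot(): TCP orientation.
- r.current_contact_force(): force on the tool from outside, world axes, zero at the start.
- r.current_torque(): the same for the moment, N m.
- r.current_opening(): opening from 0.0 (shut) to 1.0 (fully open).
Only numpy, scipy, OpenCV 4.12 (cv2) and the standard library are available. Lean on these libraries where they do the work, as an engineer would, in place of code of your own. Each camera call takes 0.05 s, during which the arm holds its last target.

## Working session

There is one attempt and no reset: what is moved stays moved. The work goes in short steps, each a Python script; the robot and the scene stay as the last script left them, time stands still between calls to the robot, and variables do not carry over. Pictures are saved under pics/ and viewed, and the job is handed in when it is done.

```bash
mkdir -p pics
python3 - <<'E'
from cell import r, optics
import cv2,numpy as np
print(r.current_t(), r.current_tool_pos(), r.current_ee_rot(), r.finger_overhang, r.current_opening())
for n in ["scene","side","wrist"]:
    im=optics.get_image(n)
    cv2.imwrite(f"pics/{n}0.png",im["pixels"][:,:,::-1])
    np.savez(f"{n}0.npz",**{k:np.array(v) for k,v in im.items()})
    print(n,{k:np.round(v,3) if not hasattr(v,'shape') or v.size<20 else v.shape for k,v in im.items()})
print(r.current_t())
E
```

```text
0.0 [ 0.1977076  -0.51289626  0.25275501] [ 9.83132183e-01  1.82895445e-01 -5.60079728e-05 -6.02601455e-04] 0.022 0.9977782361199315
scene {'pixels': (420, 560, 3), 'depth': (420, 560), 'fx': np.float64(524.739), 'fy': np.float64(524.739), 'cx': np.float64(279.923), 'cy': np.float64(203.833), 'camera_from_world': array([[-0.459,  0.889, -0.004,  0.29 ],
       [ 0.625,  0.319, -0.712, -0.345],
       [-0.632, -0.329, -0.702,  1.805],
       [ 0.   ,  0.   ,  0.   ,  1.   ]])}
side {'pixels': (420, 560, 3), 'depth': (420, 560), 'fx': np.float64(386.797), 'fy': np.float64(386.797), 'cx': np.float64(280.266), 'cy': np.float64(215.492), 'camera_from_world': array([[ 0.874, -0.485,  0.012, -0.518],
       [-0.381, -0.701, -0.603,  0.246],
       [ 0.301,  0.523, -0.798,  0.67 ],
       [ 0.   ,  0.   ,  0.   ,  1.   ]])}
wrist {'pixels': (420, 560, 3), 'depth': (420, 560), 'fx': np.float64(325.192), 'fy': np.float64(325.192), 'cx': np.float64(278.973), 'cy': np.float64(207.536), 'mount': array([[ 0.001, -0.965, -0.261,  0.067],
       [ 1.   ,  0.001, -0.   , -0.001],
       [ 0.   , -0.261,  0.965, -0.121],
       [ 0.   ,  0.   ,  0.   ,  1.   ]])}
0.15
```

View pics/scene0.png

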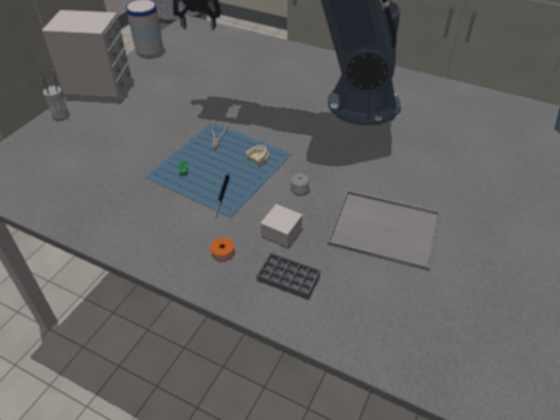

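View pics/side0.png

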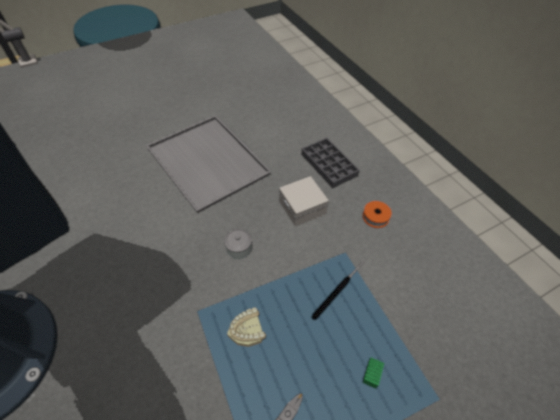

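View pics/wrist0.png

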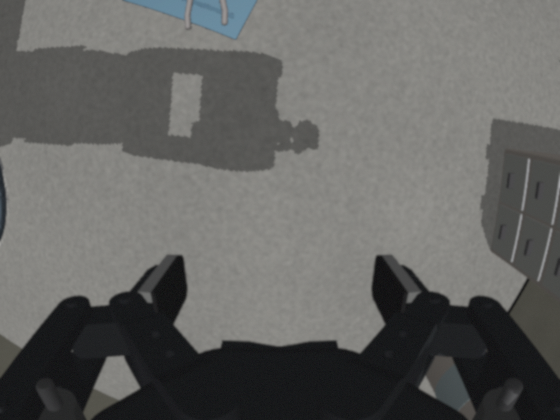

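The scene view shows the mat (cutters ~(217,138), model (258,154), bite block (183,167), pusher (222,190)), the box at (282,225), the pot (300,184) and the tray (385,228). I'll build helpers and rectify these views to the ground plane.

```bash
cat > h.py <<'E'
import numpy as np, cv2
from scipy.spatial.transform import Rotation as R
def load(n): 
    d=np.load(n+".npz"); return {k:d[k] for k in d.files}
def ray_px(im,u,v,z=None,d=None):
    """static cam pixel -> world on plane z or with depth d"""
    T=np.linalg.inv(im["camera_from_world"]); 
    c=np.array([(u-im["cx"])/im["fx"],(v-im["cy"])/im["fy"],1.])
    if d is not None: return T[:3,:3]@(c*d)+T[:3,3]
    w=T[:3,:3]@c; s=(z-T[2,3])/w[2]; return T[:3,3]+s*w
def project(im,P):
    P=np.atleast_2d(P); T=im["camera_from_world"] if "camera_from_world" in im else im["cfw"]
    c=P@T[:3,:3].T+T[:3,3]
    if "mount" in im:
        rr=np.hypot(c[:,0],c[:,1]); th=np.arctan2(rr,c[:,2]); k=th/np.maximum(rr,1e-9)
        return np.stack([im["cx"]+im["fx"]*c[:,0]*k, im["cy"]+im["fy"]*c[:,1]*k],1)
    return np.stack([im["cx"]+im["fx"]*c[:,0]/c[:,2], im["cy"]+im["fy"]*c[:,1]/c[:,2]],1)
def points(im):
    """world point per pixel from depth"""
    h,w=im["depth"].shape; u,v=np.meshgrid(np.arange(w),np.arange(h)); d=im["depth"]
    a=(u-im["cx"])/im["fx"]; b=(v-im["cy"])/im["fy"]
    if "mount" in im:
        rr=np.hypot(a,b); k=np.tan(np.minimum(rr,1.5))/np.maximum(rr,1e-9); a=a*k;b=b*k
    T=np.linalg.inv(im["camera_from_world"] if "camera_from_world" in im else im["cfw"])
    P=np.stack([a*d,b*d,d],-1)@T[:3,:3].T+T[:3,3]; P[d==0]=np.nan; return P
def topdown(im,x0,x1,y0,y1,z,s=0.001,grid=0.05):
    """rows: x decreasing downward; cols: y decreasing rightward (as seen from robot)"""
    nx=int(round((x1-x0)/s)); ny=int(round((y1-y0)/s))
    X,Y=np.meshgrid(x1-np.arange(nx)*s, y1-np.arange(ny)*s, indexing="ij")
    uv=project(im,np.stack([X.ravel(),Y.ravel(),np.full(X.size,z)],1)).reshape(nx,ny,2).astype(np.float32)
    o=cv2.remap(im["pixels"],uv[...,0],uv[...,1],cv2.INTER_LINEAR)[:,:,::-1].copy()
    if grid:
        for g in np.arange(np.ceil(x0/grid)*grid,x1,grid):
            i=int((x1-g)/s); cv2.line(o,(0,i),(ny,i),(0,255,255),1); cv2.putText(o,f"{g:.2f}",(0,i-2),0,.35,(0,255,255))
        for g in np.arange(np.ceil(y0/grid)*grid,y1,grid):
            j=int((y1-g)/s); cv2.line(o,(j,0),(j,nx),(255,255,0),1); cv2.putText(o,f"{g:.2f}",(j+1,10),0,.35,(255,255,0))
    return o
def grab(n,save=None):
    from cell import r,optics
    p=r.current_tool_pos(); q=r.current_ee_rot(); im=optics.get_image(n)
    im={k:np.array(v) for k,v in im.items()}
    if n=="wrist":
        W=np.eye(4); W[:3,:3]=R.from_quat(q).as_matrix(); W[:3,3]=p
        im["cfw"]=np.linalg.inv(W@im["mount"])
    if save: np.savez(save+".npz",**im); cv2.imwrite(f"pics/{save}.png",im["pixels"][:,:,::-1])
    return im
def down(yaw):
    """tool down; jaws (tool y) along world direction yaw+90 ; tool x along yaw"""
    c,s=np.cos(yaw),np.sin(yaw)
    return R.from_matrix(np.array([[c,s,0],[s,-c,0],[0,0,-1.]])).as_quat()
E
python3 - <<'E'
from h import *
s=load("scene0"); d=load("side0")
cv2.imwrite("pics/td_scene.png",topdown(s,.1,.8,-.5,.4,.003,.00115))
cv2.imwrite("pics/td_side.png",topdown(d,.1,.8,-.5,.4,.003,.00115))
for n,im in (("scene",s),("side",d)):
    P=points(im)
    m=np.isfinite(P[...,2]); print(n,m.mean(), [np.round(P[v,u],3) for u,v in ([(282,214),(300,181),(385,228),(183,165),(258,154),(222,245)] if n=="scene" else [(303,190),(238,239),(208,165),(372,372),(255,325),(377,208)])])
E
```

```text
scene 0.9960204081632653 [array([0.646, 0.013, 0.051]), array([ 0.5  , -0.005,  0.041]), array([ 0.522,  0.257, -0.002]), array([ 0.574, -0.351,  0.022]), array([ 0.424, -0.182,  0.017]), array([ 0.789, -0.083,  0.025])]
side 0.9961862244897959 [array([0.663, 0.027, 0.05 ]), array([ 0.485, -0.017,  0.043]), array([0.523, 0.242, 0.002]), array([ 0.572, -0.349,  0.023]), array([ 0.439, -0.183,  0.017]), array([ 0.793, -0.076,  0.022])]
```

View pics/td_scene.png

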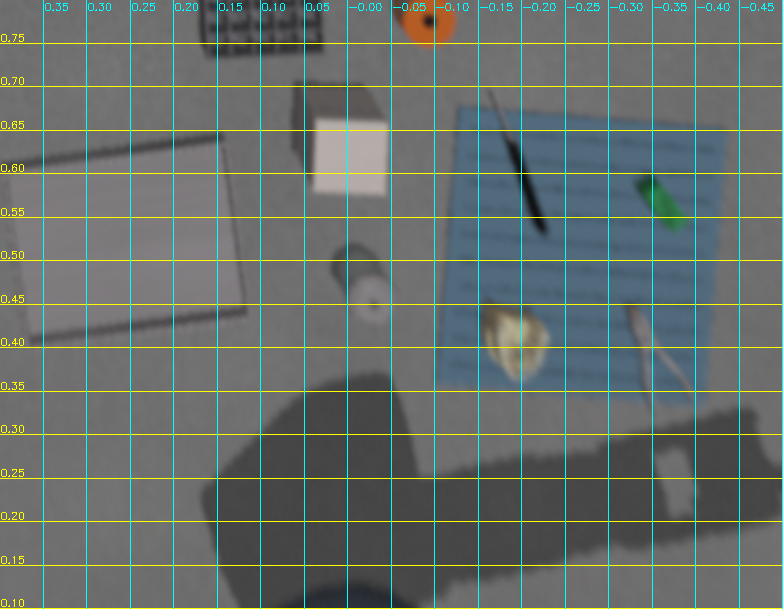

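View pics/td_side.png

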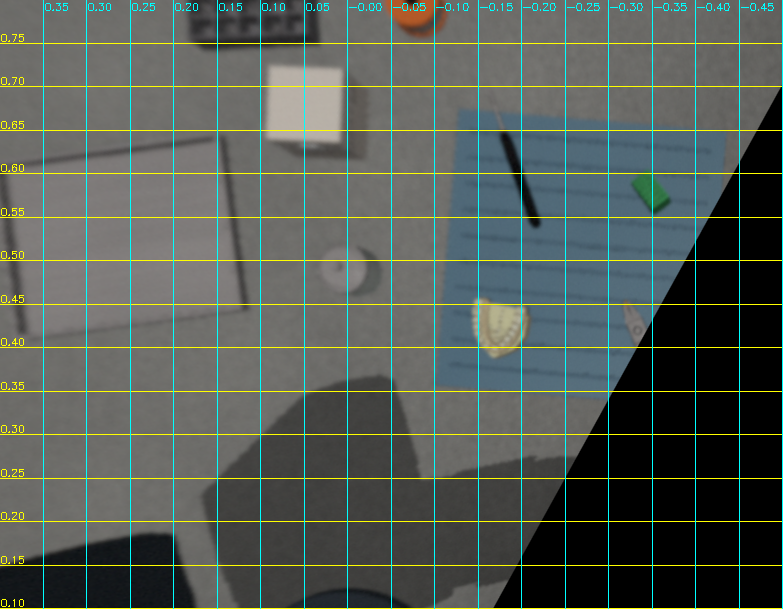

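Run:
```python
from h import *
from cell import r
for i,(p) in enumerate([(.45,-.29,.30),(.43,-.12,.28),(.47,.17,.30)]):
    r.move_to(p,down(0.)); r.sleep(.2)
    im=grab("wrist",f"w{i}")
    print(r.current_t(), r.current_tool_pos(), np.round(r.current_q(),2))
```

```text
1.6833 [ 0.44962701 -0.29056456  0.29988833] [-0.66  0.28  1.63 -0.    1.23  0.91]
2.6583 [ 0.43020449 -0.12090819  0.27996689] [-0.38  0.13  1.87 -0.    1.14  1.19]
4.0333 [0.47018412 0.16920745 0.29999683] [ 0.25  0.21  1.72 -0.    1.21  1.82]
```

View pics/w0.png

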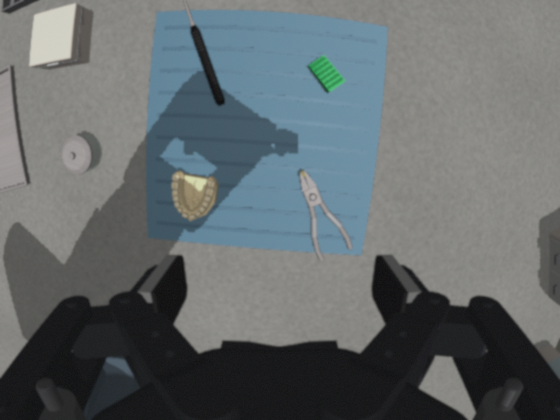

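View pics/w1.png

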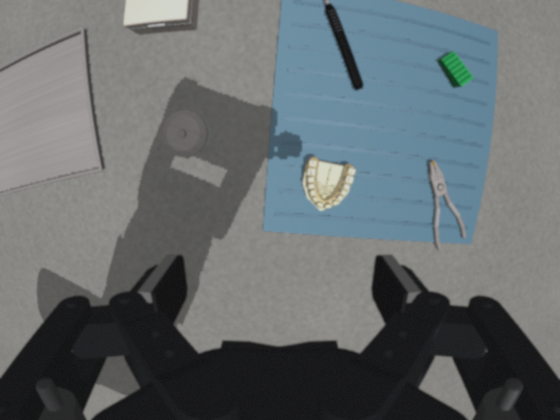

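View pics/w2.png

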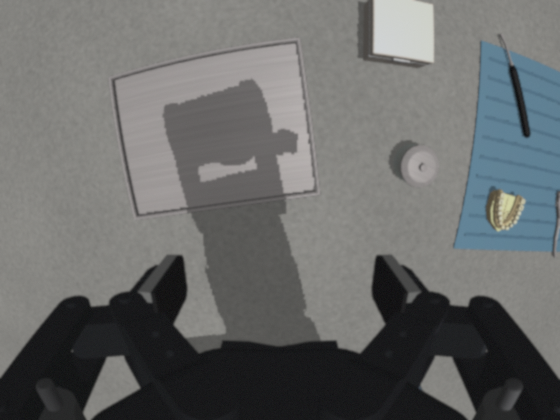

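The wrist views w0/w1 show all four items clearly (w0: pusher (208,65), bite block (326,73), model (194,195), cutters (313,197)); w2 shows the tray (corners (113,78),(298,41),(316,192),(137,215)) and box top (402,30). Rectified enlargements next.

Run:
```python
from h import *
a=load("w0"); b=load("w1"); c=load("w2")
cv2.imwrite("pics/td_w0.png",topdown(a,.33,.71,-.43,-.09,.013,.00064,.05))
cv2.imwrite("pics/td_w1.png",topdown(b,.33,.71,-.43,-.09,.013,.00064,.05))
cv2.imwrite("pics/td_w2.png",topdown(c,.38,.70,-.06,.40,.012,.0006,.05))
for n,im,px in (("w0",a,[(208,65),(326,73),(194,215),(311,190),(313,196),(60,30),(76,152),(260,60)]),("w1",b,[(344,45),(457,68),(328,176),(440,185),(185,130)]),("w2",c,[(400,25),(420,165),(220,130)])):
    P=points(im); print(n,[np.round(P[v,u],3).tolist() for u,v in px])
```

```text
w0 [[0.59, -0.201, 0.016], [0.577, -0.347, 0.023], [0.401, -0.181, 0.031], [0.43, -0.331, 0.015], [0.422, -0.333, 0.015], [0.662, 0.004, 0.05], [0.491, -0.016, 0.039], [0.597, -0.266, 0.003]]
w1 [[0.592, -0.197, 0.016], [0.578, -0.346, 0.023], [0.433, -0.179, 0.019], [0.423, -0.332, 0.015], [0.49, -0.014, 0.039]]
w2 [[0.66, 0.027, 0.052], [0.49, -0.006, 0.043], [0.527, 0.246, 0.004]]
```

View pics/td_w0.png

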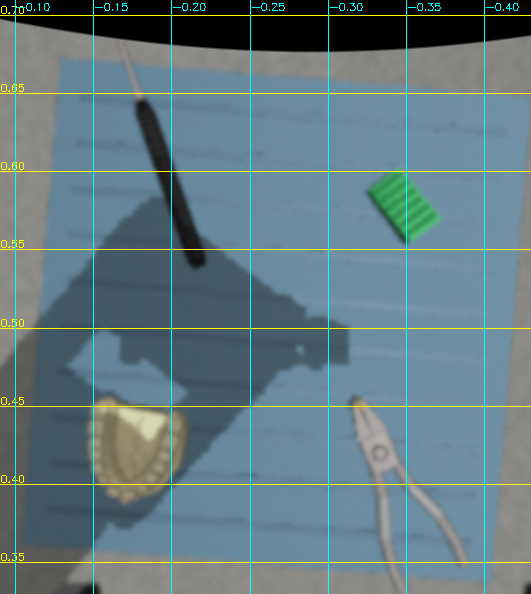

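View pics/td_w1.png

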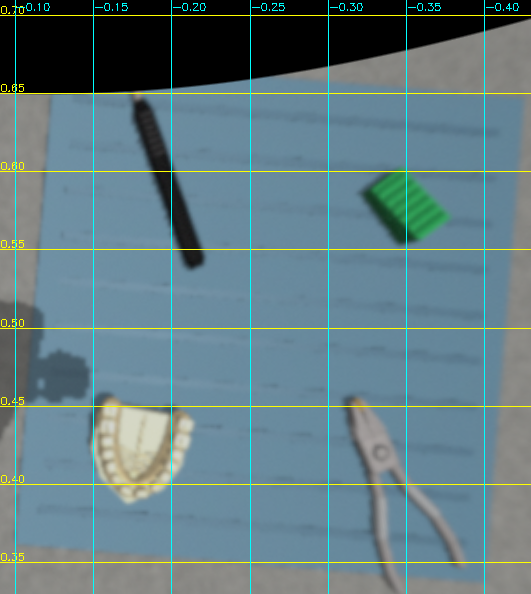

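View pics/td_w2.png

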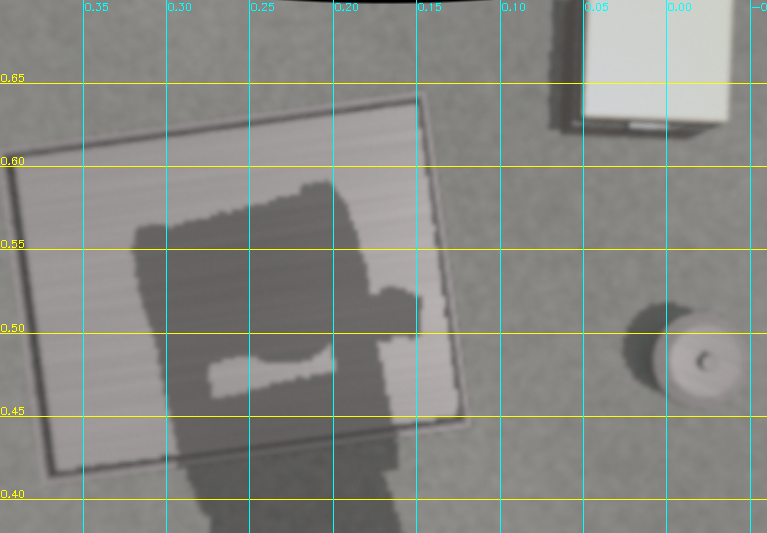

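Run:
```python
from h import *
def rect(P,name):
    (cx,cy),(w,h),a=cv2.minAreaRect((P[:,:2]*1000).astype(np.float32)); print(name,len(P),"c",round(cx,1),round(cy,1),"wh",round(w,1),round(h,1),"ang",round(a,1),"zmed/max",np.round([np.median(P[:,2]),np.percentile(P[:,2],98)],4))
def sel(im,x0,x1,y0,y1,z0,z1):
    P=points(im); m=(P[...,0]>x0)&(P[...,0]<x1)&(P[...,1]>y0)&(P[...,1]<y1)&(P[...,2]>z0)&(P[...,2]<z1)
    return P[m], im["pixels"][m].astype(int)
I={n:load(n) for n in ("scene0","side0","w0","w1","w2")}
for n in I:
    im=I[n]
    P,_=sel(im,.58,.76,-.05,.1,.044,.056); 
    if len(P)>50: rect(P,n+" boxtop")
    P,_=sel(im,.42,.56,-.07,.05,.03,.06)
    if len(P)>30: rect(P,n+" pot")
    P,c=sel(im,.50,.68,-.27,-.12,.007,.03); k=c.sum(1)<140
    if k.sum()>30:
        P=P[k]; rect(P,n+" pusher")
    P,c=sel(im,.52,.63,-.42,-.3,.004,.035); k=c[:,1]>c[:,0]+c[:,2]*.5
    k=(c[:,1]-c[:,2]>15)
    if k.sum()>30: rect(P[k],n+" bite"); rect(P[k&(P[:,2]>.010)],n+" bite>10")
    P,c=sel(im,.30,.48,-.42,-.29,.0095,.03)
    if len(P)>30: rect(P,n+" cutters")
    P,c=sel(im,.36,.50,-.25,-.10,.007,.05)
    if len(P)>30: rect(P,n+" model"); 
    P,c=sel(im,.36,.68,.08,.43,.0075,.02)
    if len(P)>30: rect(P,n+" tray rim")
    P,c=sel(im,.7,.85,-.02,.25,.008,.05)
    if len(P)>30: rect(P,n+" org")
    P,c=sel(im,.73,.88,-.14,-.03,.008,.05)
    if len(P)>30: rect(P,n+" spool")
```

```text
scene0 boxtop 754 c 660.0 17.3 wh 81.6 84.9 ang 87.8 zmed/max [0.0502 0.0543]
scene0 pot 217 c 490.3 -12.6 wh 56.2 51.0 ang 26.5 zmed/max [0.0387 0.0454]
scene0 pusher 85 c 595.5 -198.8 wh 100.9 9.7 ang 19.9 zmed/max [0.0149 0.0203]
scene0 bite 107 c 578.9 -349.1 wh 50.5 21.1 ang 32.5 zmed/max [0.0212 0.0293]
scene0 bite>10 99 c 578.9 -349.1 wh 50.5 21.1 ang 32.5 zmed/max [0.0219 0.0294]
scene0 cutters 117 c 401.7 -353.1 wh 133.1 111.0 ang 10.4 zmed/max [0.012  0.0181]
scene0 model 399 c 429.9 -176.3 wh 140.9 138.8 ang 86.8 zmed/max [0.0189 0.0346]
scene0 tray rim 910 c 514.1 253.4 wh 289.0 261.2 ang 7.7 zmed/max [0.0122 0.0177]
scene0 org 1324 c 763.2 76.7 wh 133.9 182.7 ang 2.4 zmed/max [0.0173 0.0371]
scene0 spool 393 c 790.1 -83.9 wh 60.4 58.3 ang 25.3 zmed/max [0.0224 0.0267]
side0 boxtop 1092 c 658.6 18.3 wh 81.0 81.4 ang 87.6 zmed/max [0.0492 0.0515]
side0 pot 509 c 485.6 -12.9 wh 54.1 54.7 ang 57.8 zmed/max [0.0376 0.0439]
side0 pusher 306 c 591.0 -200.8 wh 111.5 11.3 ang 19.3 zmed/max [0.0142 0.0167]
side0 bite 405 c 577.0 -348.8 wh 43.5 24.4 ang 35.9 zmed/max [0.0212 0.0264
[... 1515 characters left out ...]
.0215 0.0272]
w1 cutters 772 c 395.3 -340.4 wh 126.7 49.8 ang 26.7 zmed/max [0.012 0.015]
w1 model 1992 c 421.1 -176.3 wh 58.3 63.7 ang 78.7 zmed/max [0.0223 0.0338]
w1 tray rim 1379 c 529.6 241.2 wh 205.8 226.4 ang 7.7 zmed/max [0.014  0.0161]
w2 boxtop 3602 c 659.3 20.9 wh 80.8 80.4 ang 87.8 zmed/max [0.0506 0.0524]
w2 pot 1315 c 486.8 -9.5 wh 54.6 54.6 ang 2.8 zmed/max [0.039  0.0454]
w2 pusher 420 c 593.2 -195.3 wh 110.5 10.7 ang 19.3 zmed/max [0.014  0.0167]
w2 cutters 127 c 391.3 -331.8 wh 128.4 10.9 ang 12.5 zmed/max [0.011  0.0132]
w2 model 1115 c 421.7 -174.3 wh 56.9 64.9 ang 77.3 zmed/max [0.0223 0.0335]
w2 tray rim 3326 c 527.5 259.5 wh 205.7 261.8 ang 7.7 zmed/max [0.0139 0.016 ]
```

Run:
```python
from h import *
s=.00025
o=[]
def ax(o,x1,y1,p,yaw,L0,L1,W):
    f=lambda a,b:(int((y1-(p[1]+np.sin(yaw)*a+np.cos(yaw)*b))/s),int((x1-(p[0]+np.cos(yaw)*a-np.sin(yaw)*b))/s))
    cv2.line(o,f(L0,0),f(L1,0),(0,0,255),1); cv2.polylines(o,[np.array([f(L0,W),f(L1,W),f(L1,-W),f(L0,-W)])],True,(0,255,255),1)
A=[];
for n in("w0","w1"):
    im=load(n)
    t=topdown(im,.335,.47,-.40,-.30,.012,s,0); ax(t,.47,-.30,(.421,-.333),.393,-.092,.036,.026); ax(t,.47,-.30,(.421,-.333),.393,-.013,.013,.010)
    u=topdown(im,.375,.47,-.23,-.13,.017,s,0); ax(u,.47,-.13,(.433,-.1775),-.197,-.042,.018,.029)
    A.append(np.vstack([t,u])[:, :400])
cv2.imwrite("pics/zoom.png",cv2.resize(np.hstack(A),None,fx=.65,fy=.65,interpolation=cv2.INTER_AREA))
```

```text
(no output)
```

View pics/zoom.png

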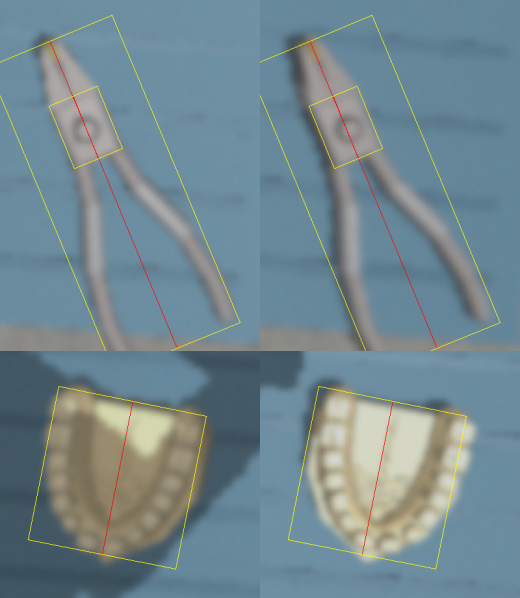

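Overlays match the cutters (joint block, pivot, handle ends) and the model outline. I'll pick the pusher first.

```bash
cat >> h.py <<'E'
TRAY=(np.array([.5275,.2585]),.134); BOX=(np.array([.6592,.0203]),-.040)
def rot(a): return np.array([[np.cos(a),-np.sin(a)],[np.sin(a),np.cos(a)]])
def pick(xy,yaw,z,openw,squeeze,zs=.14):
    from cell import r
    r.set_gripper(openw/.085)
    r.move_to([*xy,zs],down(yaw)); r.move_linear([*xy,z+.03],vel=.2); r.move_linear([*xy,z],vel=.06)
    f0=np.array(r.current_contact_force())
    r.set_gripper(0,squeeze); 
    print("grip mm",r.current_opening()*85,"F",np.round(np.array(r.current_contact_force())-f0,1))
    r.move_linear([*xy,zs],vel=.2)
    print("lifted mm",r.current_opening()*85,"t",r.current_t(), "F",np.round(r.current_contact_force(),1))
def place(xy,yaw,z,openw,zs=.14,slow=.03):
    from cell import r
    r.move_to([*xy,zs],down(yaw)); r.move_linear([*xy,z+.02],vel=.2); r.sleep(.15); f0=np.array(r.current_contact_force())
    zz=z+.02
    while zz>z+1e-6:
        zz=max(z,zz-(.003 if zz>z+.004 else .001)); r.move_linear([*xy,zz],vel=slow)
        f=np.array(r.current_contact_force())-f0
        if f[2]>3: print("touch at",zz,np.round(f,1)); break
    print("at",r.current_tool_pos(),"F",np.round(f,1))
    r.set_gripper(openw/.085); r.move_linear([*xy,zz+.04],vel=.1); r.move_linear([*xy,zs],vel=.25); print("t",r.current_t())
E
python3 - <<'E'
from h import *
yaw=.342; g=np.array([.006,0])
pick(np.array([.5925,-.1975])+rot(yaw)@g,yaw,.027,.045,50)
im=grab("wrist","p1")
E
```

```text
grip mm 10.153801238112955 F [ 0.  -0.1  4.5]
lifted mm 9.65140129961458 t 8.3917 F [-0.2  0.1 -1.2]
```

View pics/p1.png

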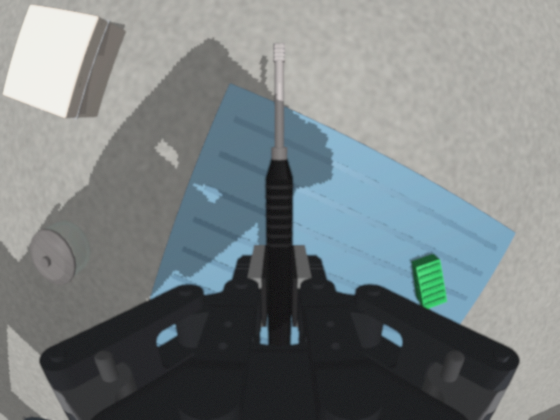

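The pusher is held straight (tip (279,45), handle end (279,155)). Placing it.

Run:
```python
from h import *
im=load("p1"); 
from cell import r
# check: handle/steel junction should be 50 mm ahead of TCP, tip 101
P=points(im); p=np.array(r.current_tool_pos()); 
for v in (45,50,158,170): print(v, np.round((P[v,279]-p)[:2]@rot(.342),4), np.round(P[v,279][2],3))
c,a=TRAY; g=np.array([.006,0])
place(c+rot(a)@(np.array([-.0245,0])+g),a,.0275,.045)
grab("wrist","p2")
yaw=.393
pick(np.array([.421,-.333]),yaw,.027,.05,60)
grab("wrist","p3")
```

```text
45 [0.1011 0.0005] 0.119
50 [0.0984 0.0005] 0.12
158 [0.0517 0.0005] 0.123
170 [0.047  0.0005] 0.126
at [0.50918133 0.25603328 0.02748353] F [ 0.4 -0.7 -0.1]
t 14.3083
grip mm 17.863409302906337 F [-0.   1.5  3.8]
lifted mm 17.89695218538578 t 19.0333 F [ 0.8 -0.4 -1.6]
```

View pics/p2.png

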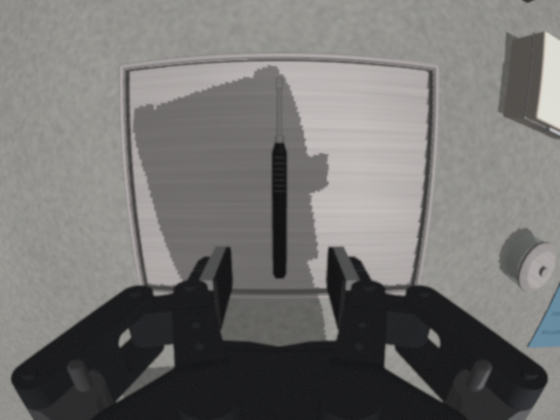

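View pics/p3.png

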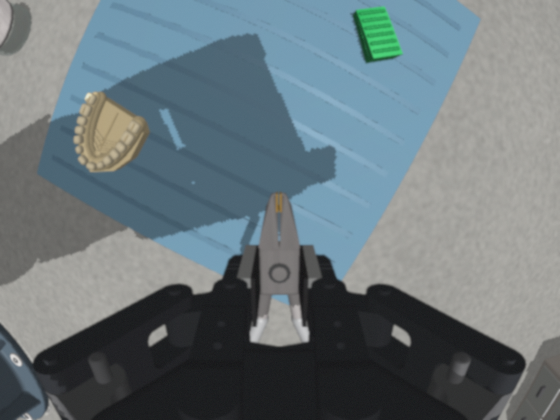

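The pusher lies on the middle line (p2: tip (279,77), handle end (279,275)). The cutters are held square (tip (279,196), pivot (279,272)). Now placing the cutters and picking the bite block.

Run:
```python
from h import *
from cell import r
im=load("p3"); P=points(im); p=np.array(r.current_tool_pos())
for v in (196,200,204,272): print(v, np.round((P[v,279]-p)[:2]@rot(.393),4), np.round(P[v,279][2],3))
tip=((np.array([P[v,279] for v in (196,197,198)]).mean(0)-p)[:2]@rot(.393))[0]; off=tip-.036; print("off",off)
off=np.clip(off,-.004,.004) if np.isfinite(off) else 0
c,a=TRAY
place(c+rot(a)@np.array([.028-off,-.065]),a,.0275,.045)
grab("wrist","p4")
pick(np.array([.578,-.348]),.64,.028,.05,30)
grab("wrist","p5")
```

```text
196 [0.0356 0.0004] 0.125
200 [0.0335 0.0004] 0.124
204 [0.032  0.0004] 0.125
272 [0.0001 0.0004] 0.126
off -0.0010039510552791314
at [0.5650764  0.19798126 0.02760541] F [ 0.6 -0.8  1.2]
t 25.1917
grip mm 23.276376571645084 F [-0.7 -0.2  2.6]
lifted mm 23.244807991016057 t 29.7 F [ 0.7 -0.6 -0.9]
```

View pics/p4.png

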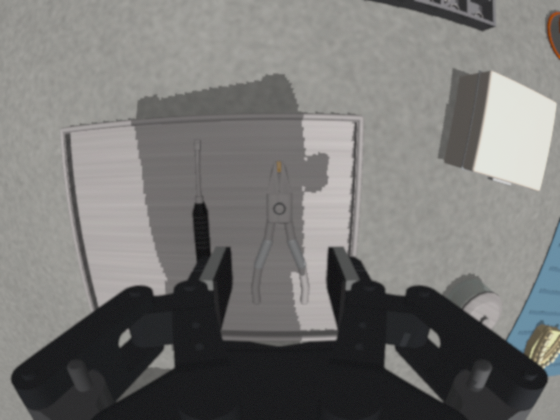

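View pics/p5.png

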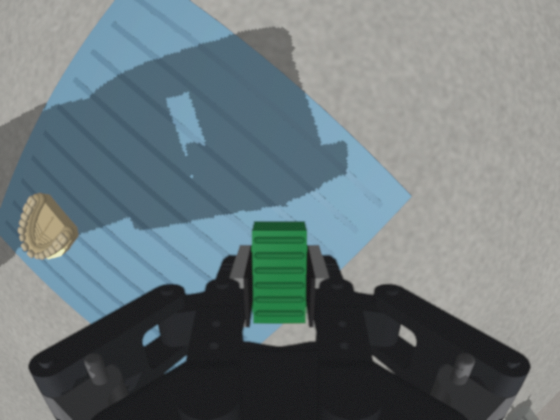

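Cutters are placed parallel to the pusher. The bite block is held square (rows 222–322). Placing it, then picking the model.

Run:
```python
from h import *
from cell import r
im=load("p5"); P=points(im); p=np.array(r.current_tool_pos())
m=(im["pixels"][...,1].astype(int)-im["pixels"][...,2]>15)&(np.abs(P[...,2]-.125)<.03)&(np.hypot(P[...,0]-p[0],P[...,1]-p[1])<.06)
Q=(P[m][:,:2]-p[:2])@rot(.64); lo,hi=np.percentile(Q,1,axis=0),np.percentile(Q,99,axis=0); print(lo,hi)
off=float(np.clip((lo[0]+hi[0])/2,-.006,.006)); print(off)
c,a=TRAY
place(c+rot(a)@np.array([-off,.065]),a,.0285,.045)
grab("wrist","p6")
# model
yaw=-.197
pick(np.array([.433,-.1772]),yaw,.026,.085,35,zs=.16)
grab("wrist","p7")
```

```text
[-0.02019357 -0.01161297] [0.02137959 0.01175017]
0.0005930100035280456
at [0.51829015 0.3228498  0.02852315] F [-0.7  0.1  0.2]
t 36.225
grip mm 56.55409142948205 F [-0.2  0.2  4.3]
lifted mm 56.33054967914693 t 41.125 F [-0.4  0.2 -1.8]
```

View pics/p6.png

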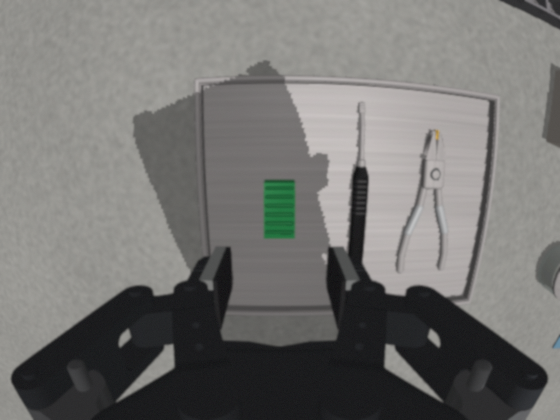

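View pics/p7.png

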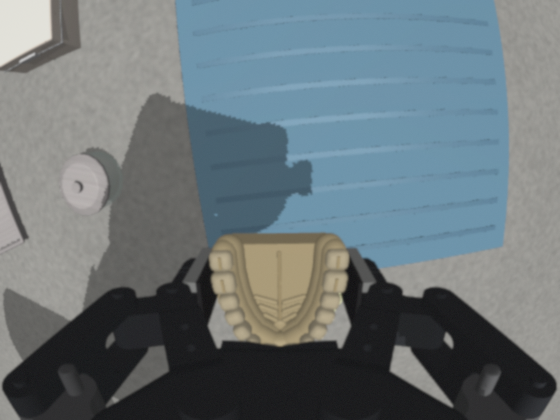

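The model is held square, and p6 shows all three items in the tray (block (279,209), pusher (360,185), cutters (430,200)). Lowering the model onto the box in fine steps while watching force.

Run:
```python
from h import *
from cell import r
im=load("p7"); P=points(im); p=np.array(r.current_tool_pos())
L=np.stack([((P[...,0]-p[0])*np.cos(.197)-(P[...,1]-p[1])*np.sin(.197)),((P[...,0]-p[0])*np.sin(.197)+(P[...,1]-p[1])*np.cos(.197))],-1)
m=(np.abs(P[...,2]-.15)<.025)&(np.abs(L[...,1])<.02)&(L[...,0]<.05)&(L[...,0]>0)
x=L[m][:,0]; print("back edge",np.percentile(x,[90,97,99,100]))
off=float(np.percentile(x,98))-.018; print("off",off); off=float(np.clip(off,-.003,.003))
c,a=BOX; xy=c+rot(a)@np.array([.012-off,0.])
r.move_to([*xy,.16],down(a)); r.move_linear([*xy,.082],vel=.12); r.sleep(.3); f0=np.array(r.current_contact_force())
z=.082
while z>.0715:
    z-=.0015 if z>.0765 else .0003
    r.move_linear([*xy,z],vel=.008)
    f=np.array(r.current_contact_force())-f0
    if z<.0745: print(round(z,4),np.round(f,2), round(r.current_tool_pos()[2],4))
    if f[2]>1.5: break
r.sleep(.2); print(np.round(np.array(r.current_contact_force())-f0,2),r.current_t())
grab("scene","s2"); grab("side","d2")
```

```text
back edge [0.01564377 0.01747007 0.01887895 0.02018629]
off 0.00020923480198930047
0.0742 [-0.55 -0.13 -0.65] 0.0742
0.0739 [-0.39 -0.41 -0.13] 0.0739
0.0736 [-0.58 -0.03  0.23] 0.0736
0.0733 [-2.13  0.06  3.7 ] 0.0736
[-2.81 -0.93  5.93] 47.2417
```

Touched at TCP z 0.0733 (expected 0.073), about 6 N. Releasing and checking.

```bash
python3 - <<'E'
from h import *
from cell import r
p=np.array(r.current_tool_pos())
r.set_gripper(.74); r.set_gripper(.95)
r.move_linear([p[0],p[1],.13],vel=.08); r.move_linear([p[0],p[1],.2],vel=.2)
r.move_to([.50,.0,.30],down(0)); r.sleep(.2); grab("wrist","e1")
r.move_to([.45,.20,.30],down(0)); r.sleep(.2); grab("wrist","e2")
r.move_to([.30,-.25,.35],down(0)); r.sleep(.2)
grab("scene","s3"); grab("side","d3"); print(r.current_t())
E
python3 - <<'E'
from h import *
def fit(im,nm):
    P=points(im); c=im["pixels"].astype(int)
    def rr(m,name):
        if m.sum()<30: return
        Q=P[m]; (cx,cy),(w,h),a=cv2.minAreaRect((Q[:,:2]*1000).astype(np.float32)); 
        print(nm,name,"world",round(cx,1),round(cy,1),"wh",round(w,1),round(h,1),"ang",round(a,1),"z",np.round(np.percentile(Q[:,2],[50,98]),4))
        for fn,(o,y) in (("tray",TRAY),("box",BOX)):
            if (fn=="tray")==(name in("pusher","bite","cutters")): print("    in",fn,np.round((np.array([cx,cy])/1000-o)@rot(y)*1000,1),"dyaw",round(a-np.degrees(y),1))
    B=lambda x0,x1,y0,y1,z0,z1:(P[...,0]>x0)&(P[...,0]<x1)&(P[...,1]>y0)&(P[...,1]<y1)&(P[...,2]>z0)&(P[...,2]<z1)
    rr(B(.6,.72,-.04,.08,.057,.1),"model"); rr(B(.43,.62,.22,.29,.0075,.03)&(c.sum(2)<140),"pusher")
    T=(P[...,:2]-TRAY[0])@rot(TRAY[1])
    inn=(np.abs(T[...,0])<.085)
    rr(inn&(T[...,1]<-.03)&(T[...,1]>-.11)&(P[...,2]>.0075)&(P[...,2]<.03),"cutters")
    rr(inn&(T[...,1]>.03)&(T[...,1]<.11)&(c[...,1]-c[...,2]>15)&(P[...,2]>.01),"bite")
    rr(B(.42,.56,-.07,.05,.03,.06),"pot"); rr(B(.745,.85,-.02,.25,.008,.05),"org"); rr(B(.73,.88,-.14,-.03,.008,.05),"spool")
for n in ("e1","e2","s3","d3"): fit(load(n),n)
E
```

```text
53.45
e1 model world 657.9 21.3 wh 57.8 61.9 ang 87.6 z [0.0688 0.081 ]
    in box [-1.3  1. ] dyaw 89.9
e1 pusher world 504.0 253.6 wh 108.9 9.6 ang 7.8 z [0.0151 0.0172]
    in tray [-24.   -1.7] dyaw 0.1
e1 cutters world 537.2 192.9 wh 128.6 50.6 ang 7.2 z [0.0113 0.0151]
    in tray [  0.8 -66.3] dyaw -0.4
e1 bite world 517.5 323.5 wh 42.0 26.8 ang 6.3 z [0.0216 0.0275]
    in tray [-1.2 65.7] dyaw -1.4
e1 pot world 486.8 -10.0 wh 53.8 55.8 ang 72.0 z [0.0392 0.0453]
    in box [-171.   -37.1] dyaw 74.3
e2 model world 652.1 20.6 wh 49.7 59.9 ang 7.9 z [0.0687 0.081 ]
    in box [-7.1  0. ] dyaw 10.2
e2 pusher world 503.3 255.6 wh 110.9 10.6 ang 7.9 z [0.0155 0.0173]
    in tray [-24.3   0.4] dyaw 0.2
e2 cutters world 537.2 193.8 wh 128.2 50.4 ang 7.3 z [0.0114 0.0152]
    in tray [  1.  -65.4] dyaw -0.4
e2 bite world 518.2 323.4 wh 42.3 25.6 ang 7.4 z [0.0222 0.0273]
    in tray [-0.5 65.6] dyaw -0.3
e2 pot world 487.4 -9.3 wh 54.0 53.8 ang 2.5 z [0.0389 0.0453]
    in box [-170.5  -36.4] dyaw 4.8
s3 model world 663.4 18.5 wh 57.7 57.7 ang 88.0 z [0.0685 0.0812]
    in box [ 4.3 
[... 631 characters left out ...]
l world 657.4 17.6 wh 57.4 61.9 ang 87.8 z [0.0684 0.0797]
    in box [-1.7 -2.8] dyaw 90.1
d3 pusher world 501.4 251.0 wh 106.3 9.5 ang 7.9 z [0.0127 0.016 ]
    in tray [-26.9  -4. ] dyaw 0.2
d3 cutters world 536.0 191.4 wh 127.7 50.2 ang 7.3 z [0.0103 0.0143]
    in tray [ -0.5 -67.6] dyaw -0.3
d3 bite world 517.3 321.2 wh 42.6 27.7 ang 6.3 z [0.0195 0.0258]
    in tray [-1.7 63.5] dyaw -1.3
d3 pot world 486.4 -13.3 wh 54.3 53.9 ang 21.7 z [0.0376 0.0442]
    in box [-171.3  -40.5] dyaw 24.0
d3 org world 786.9 102.4 wh 81.8 136.9 ang 2.7 z [0.0165 0.0228]
    in box [124.4  87.2] dyaw 4.9
d3 spool world 789.1 -82.8 wh 58.7 58.9 ang 85.2 z [0.0213 0.0235]
    in box [133.9 -97.9] dyaw 87.5
```

View pics/e1.png

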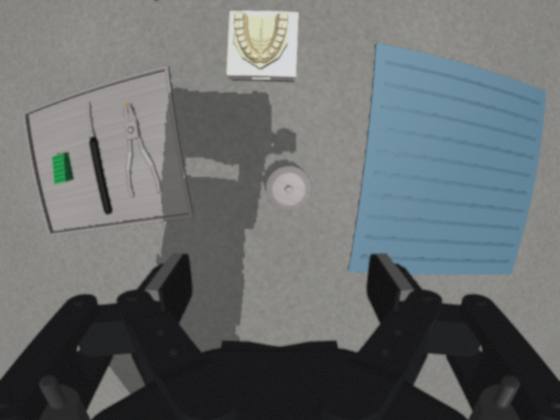

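View pics/e2.png

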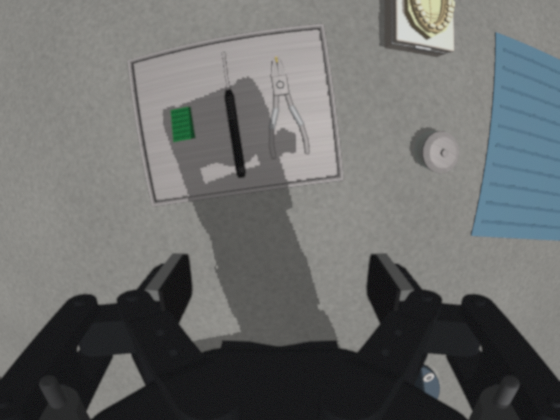

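View pics/d3.png

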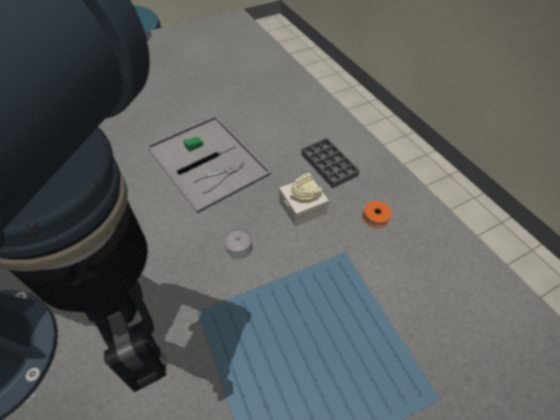

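All placements are within about 2 mm of target in the wrist views, and the bystanders haven't moved. Handing in.

Run:
```python
from cell import r
r.hand_in(); print(r.current_t())
```

```text
the job is handed in; nothing more can be done
the job is handed in; nothing more can be done
```

The tray is laid out, the stone model is on its box, and I handed the job in after about 53 s of the 131 s allowed. No verdict is reported, so the figures below are from my last camera checks.

| Item | Measured offset from target | Angle error | Notes |
|---|---|---|---|
| Pusher | handle centre −24.2 mm along the line (target −24.5), 0–2 mm to the side | under 0.5° | on the tray's middle line |
| Bite block | about 1 mm front to back, 65.7 mm left (target 65) | about 1° | lying flat |
| Cutters | about 1 mm front to back, 66 mm right (target 65) | under 0.5° | handles towards the robot |
| Model | about 1 mm | about 0.1° | top at z 0.081 m, as expected; touched down at about 6 N on the wrist sensor |

- **Bystanders:** the cotton pot, organiser and spool measured within about 2 mm of where they started. The robot was clear of everything.
- **Disagreements between cameras:** the side camera put positions 2–4 mm off the wrist readings. The coarser scene camera put most within 4 mm, the cutters about 5 mm off with too large an outline, and the model 4 mm from the box centre. I trusted the wrist views, where the full outlines matched the given sizes. One wrist view (e2) cut off part of the model, so I ignored its model reading.

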